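Close the tall steel canister over the small jar on the buffet counter

ROBOT

A 6-joint arm with a two-finger parallel gripper is mounted at the origin on the work surface. World frame = base frame: x ahead of the robot, y to its left, z up, the work surface at z = 0. Lengths are in m, angles in rad, forces in N, time in s.
With the tool pointing down it reaches from about 0.35 to 0.975 m from the base axis. Payload 4.9 kg.
Tool frame: the origin (TCP) lies at the very end of the fingers, on their centre line; the grasp point (between the pads) lies 19 mm behind it; x points along the fingers, y is the direction in which the jaws open and shut, and the axes are right-handed (so a half turn about x gives the same grasp; the last joint's range is limited). The gripper opens to 85 mm and grips with 20 to 120 N. Pads are 22 mm wide; open, the fingers measure 114 mm over their backs; the gripper's body (76 mm by 85 mm) begins 54 mm behind the grasp point. The pads swing forward as they close: fully open they stand 13 mm farther back than shut.
Start: joints at [1.002, 0.053, 1.613, -0, 1.476, -0.119], TCP at [0.272, 0.563, 0.231] pointing down, gripper open.
Joint ranges: [-3.01, 3.01], [-1.01, 2.22], [0.06, 2.58], [-1.02, 4.17], [0.09, 2.62], [-3.14, 3.14]. Speed limits (rad/s): [2.57, 2.57, 3.14, 3.14, 3.14, 3.14].

INTERFACE

Orientations are given as a unit quaternion [w, x, y, z].
In Python, from plant import manip gives the robot as it stands.
- The arm moves only by the tool play_rows, never from a script. Its argument "plan" is a list of rows, each a list of 5 numbers: the shift along the tool's x, y, z in mm, then the turn about the tool's x in rad, then the closure, from -1 (fully open) to 1 (shut). A call has 1 to 8 rows; each row is the pose to reach, as a shift and turn from the pose commanded when the call began, along the tool's axes at that moment; what a row does not reach only later rows make up. A row lasts 1/8 s, in which the tool goes at most 62.5 mm and 10.7 degrees, less where a joint would pass 70% of its speed; a pose out of reach is approached as far as the arm can. A call with a gripper value outside its range is refused whole. The fingers move at their own pace and stop on an object; the grip force is fixed at half the most. Time passes only in rows, so rows that repeat a pose let the fingers close. It gives the time, the measured TCP pose, the force and the opening at its end, in the units of the state.
- manip.state(): the state, without advancing time (a new reading comes with each control period).
- manip.grab_frame(name): name is "side" or "top"; returns a dict with "img" (480x640x3 uint8, red, green, blue), "range_z" (480x640 float32, m along the optical axis (not along the pixel's ray), 0 where there is no reading), "fx", "fy", "cx", "cy" (pixels), "origin" and "rotation" of the camera in the world. Camera axes: x right, y up, looking along -z (the intrinsics and any distortion apply to the point x, -y, -z); pixel columns grow to the right and rows downward; lengths in m; the calibration is good to about 2 mm. A picture is of the moment at which its call begins.
- manip.job_done(): hands the job in, once; it reports no verdict.
The state is a dict: "time": time; "joint_pos": joint angles; "joint_vel": joint speeds; "joint_efforts": joint torques, N m; "tool_pos": TCP position; "tool_rot": TCP orientation; "contact_force": force on the tool from outside, world axes, zero at the start; "ft_torque": the same for the moment, N m; "gripper_width": opening from 0.0 (shut) to 1.0 (fully open).
Only numpy, scipy, OpenCV 4.12 (cv2) and the standard library are available. Lean on these libraries where they do the work, as an engineer would, in place of code of your own. Each camera call takes 0.05 s, during which the arm holds its last target. There are 200 camera calls.

TASK

The small jar stands in the round steel base of its canister. Pick the cover that is tall enough to go over it, lower it over the jar with the slot mouths in its skirt over the base's two pins until it sits fully down on the base, then turn it clockwise (seen from above) by about 50 degrees to lock it, and let go. The jar stays standing inside, and the low cover stays where it is.

Things in the scene. Friction and masses are not known exactly. Their poses are not given: they have to be found in the camera images.
- tall_cover: Tall cover: steel cup, open end down, 92 mm dia, 84 inside, 85 high (80 inside); on top a wooden grip 60 long, 14 thick, 34 tall. 0.2-0.4 kg. Origin: centre of lower edge; z up, x along grip. Under each grip end (+x, -x) the skirt has a slot mouth 40 degrees wide, 23 mm high, that runs on anticlockwise from above to 65 degrees from x, over a 9 mm tongue. Same after a half turn.
- base: Fixed base: 100 mm dia, 10 mm high disc (cover rests on it, its origin 10 mm above this one) with a 76 mm collar, coned above 34 to 56 mm dia at 55 high. Two 8 mm pins along +x and -x, 26 high, to 60 mm from centre. Origin: underside centre, z up. Lower the cover x along base x (either way, within 14 deg); once down it turns easily, clockwise from above only, to a stop at 60 deg.
- jar: Small jar: steel cylinder with wooden lid, 40 mm dia, 60 high, loose, standing upright in the well of the base, its underside 20 mm and its lid 80 mm above the counter. Origin: centre of underside, z up.
- low_cover: Low cover: made like the tall cover, same diameter and wooden grip, but 50 mm high (84 with the grip), too low for the jar. Origin: centre of lower edge, z up, x along grip. Leave alone. The two covers and the base swap places from start to start.
Not all that is in view belongs to the job. Leave any orange or yellow look-alike of the tall_cover alone.

How it is judged:
By the outcome, as a careful person would: the job done as asked, in the order asked, and still so for the second after the job is handed in, with the robot touching nothing.
It also fails if it takes over 37 s, if anything falls off the work surface, if the arm or the gripper's body presses on something with over 40 N, if the wrist force passes 120 N, or if a joint passes its speed limit or range.

## Working session

There is one attempt and no reset: what is moved stays moved. The work goes in short steps, Python scripts to look and compute and a tool call to move; the robot and the scene stay as the last step left them, time stands still between calls to the robot, and variables do not carry over. Pictures are saved under pics/ and viewed, about 8 in all and at most 12, crops included, and the job is handed in when it is done.

Besides the shell and the picture viewer there is one more tool, called after "Call:" as name([rows], argument=value, ...), one row to a line, values as JSON. play_rows: Moves the arm, as the interface text tells. Its arguments: {"type":"object","properties":{"plan":{"type":"array"}},"required":["plan"]}

```bash
mkdir -p pics; ls; cat > h.py <<'E'
import numpy as np, cv2
from plant import manip
def save(f,name): cv2.imwrite('pics/'+name,cv2.cvtColor(f['img'],cv2.COLOR_RGB2BGR))
def ray(f,u,v):
    d=np.array([(u-f['cx'])/f['fx'],-(v-f['cy'])/f['fy'],-1.0]); return np.array(f['origin']),np.array(f['rotation'])@d
def onplane(f,u,v,z):
    o,d=ray(f,u,v); return o+d*(z-o[2])/d[2]
def cloud(f):
    v,u=np.mgrid[0:480,0:640]; z=f['range_z']
    p=np.stack([(u-f['cx'])/f['fx']*z,-(v-f['cy'])/f['fy']*z,-z],-1)
    return p@np.array(f['rotation']).T+np.array(f['origin'])
E
python3 - <<'E'
from h import *
import pickle
for n in('top','side'):
    f=manip.grab_frame(n); save(f,n+'0.png'); pickle.dump(f,open(n+'0.pkl','wb'))
    print(n,f['origin'],np.round(f['rotation'],3).tolist(),f['fx'],f['cx'],f['cy'],(f['range_z']>0).mean(),[k for k in f])
print(manip.state())
E
```

```text
pics
top [ 0.28936855 -0.03151875  0.99033731] [-0.67, -0.073, 0.076, 0.735] 523.413344874379 320.3688566447793 236.33208239631352 0.9958658854166667 ['img', 'range_z', 'fx', 'fy', 'cx', 'cy', 'origin', 'rotation']
side [ 0.1559555  -0.50843032  0.54824031] [0.861, 0.401, -0.125, -0.288] 453.6816114543489 323.75663235591213 239.02072191307542 0.995869140625 ['img', 'range_z', 'fx', 'fy', 'cx', 'cy', 'origin', 'rotation']
{'time': 0.1, 'joint_pos': array([ 1.00200324e+00,  5.33271823e-02,  1.61415808e+00,  2.13132886e-05,
        1.47602828e+00, -1.19017101e-01]), 'joint_vel': array([-0.00028946, -0.00068279, -0.00288396, -0.00050472, -0.00259644,
       -0.00123339]), 'joint_efforts': array([ 8.55388225e-04, -3.94896662e+01, -3.71367109e+01, -1.21076264e-04,
        3.85542095e-03, -2.97869633e-05]), 'tool_pos': array([0.27142128, 0.56235356, 0.23016261]), 'tool_rot': array([ 0.68906467,  0.1570466 ,  0.68953676, -0.15832029]), 'contact_force': array([-0.91713788, -1.10190991,  0.7812334 ]), 'ft_torque': array([ 0.00097639, -0.01178622,  0.00962752]), 'gripper_width': 1.0023643412378935}
```

View pics/top0.png

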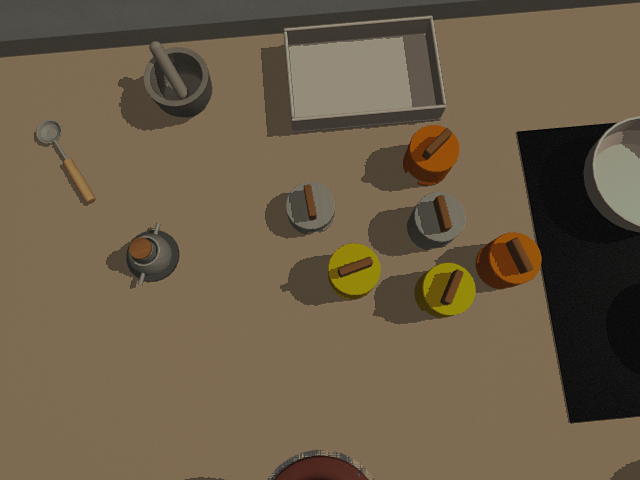

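View pics/side0.png

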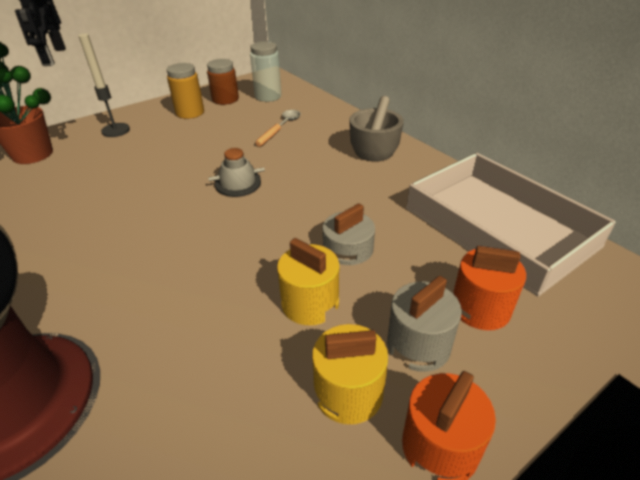

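Top view: the steel candidates are (437,218), which is tall, and (311,207), which is low. Yellow (355,270), yellow (447,290), orange (432,155) and orange (510,260) are the look-alikes. The base with the jar is at (152,255), its pins at (156,230) and (140,282). In the side view the steel tall cover is at (425,320), the low one at (348,235) and the base at (237,180).

```bash
cat > m.py <<'E'
from h import *
import pickle
T=pickle.load(open('top0.pkl','rb'));S=pickle.load(open('side0.pkl','rb'))
def wood(f,box):
    u0,v0,u1,v1=box; hsv=cv2.cvtColor(f['img'],cv2.COLOR_RGB2HSV); h,s,v=cv2.split(hsv)
    m=((h<14)&(s>110)&(v>40)).astype(np.uint8); k=np.zeros_like(m); k[v0:v1,u0:u1]=m[v0:v1,u0:u1]
    n,l,st,_=cv2.connectedComponentsWithStats(k); return l==1+np.argmax(st[1:,4])
def rep(name,f,box):
    m=wood(f,box); p=cloud(f)[m]; p=p[np.isfinite(p).all(1)]
    zt=np.percentile(p[:,2],90); q=p[p[:,2]>zt-.006]
    (c,sz,a)=cv2.minAreaRect((q[:,:2]*1000).astype(np.float32)); b=cv2.boxPoints((c,sz,a))
    e=[b[1]-b[0],b[2]-b[1]]; e=max(e,key=np.linalg.norm)
    print(name,'n',m.sum(),'ztop',round(zt,4),'c',np.round(c,1),'sz',np.round(sz,1),'ang',round(np.degrees(np.arctan2(e[1],e[0]))%180,1))
if __name__=='__main__':
    rep('tall top',T,(420,185,465,240)); rep('tall side',S,(405,270,452,320))
    rep('low top',T,(295,180,325,225)); rep('low side',S,(330,200,370,235))
    rep('jar top',T,(125,232,160,265)); rep('jar side',S,(220,145,250,165))
    for n,f,b in(('T',T,(110,210,200,300)),('S',S,(200,140,275,200))):
        P=cloud(f)[b[1]:b[3],b[0]:b[2]].reshape(-1,3)
        for lo,hi in((.006,.014),(.02,.03)):
            q=P[(P[:,2]>lo)&(P[:,2]<hi)]; (c,sz,a)=cv2.minAreaRect((q[:,:2]*1000).astype(np.float32)); print(n,lo,len(q),np.round(c),np.round(sz),round(a,1))
    print('table z',np.median(cloud(T)[340:400,150:400,2]),np.median(cloud(S)[230:260,100:200,2]))
E
python3 m.py; python3 - <<'E'
import cv2,numpy as np
a=cv2.imread('pics/top0.png')[170:270,380:490];b=cv2.imread('pics/side0.png')[260:380,370:480];c=cv2.imread('pics/top0.png')[200:300,100:210]
cv2.imwrite('pics/crop1.png',np.hstack([cv2.resize(x,(260,260),interpolation=cv2.INTER_CUBIC) for x in(a,b,c)]))
E
```

```text
Traceback (most recent call last):
  File "m.py", line 15, in <module>
    rep('tall top',T,(420,185,465,240)); rep('tall side',S,(405,270,452,320))
    ~~~^^^^^^^^^^^^^^^^^^^^^^^^^^^^^^^^
  File "m.py", line 9, in rep
    m=wood(f,box); p=cloud(f)[m]; p=p[np.isfinite(p).all(1)]
                     ~~~~~^^^
  File "h.py", line 11, in cloud
    return p@np.array(f['rotation']).T+np.array(f['origin'])
           ~^~~~~~~~~~~~~~~~~~~~~~~~~~
ValueError: matmul: Input operand 1 has a mismatch in its core dimension 0, with gufunc signature (n?,k),(k,m?)->(n?,m?) (size 4 is different from 3)
```

View pics/crop1.png

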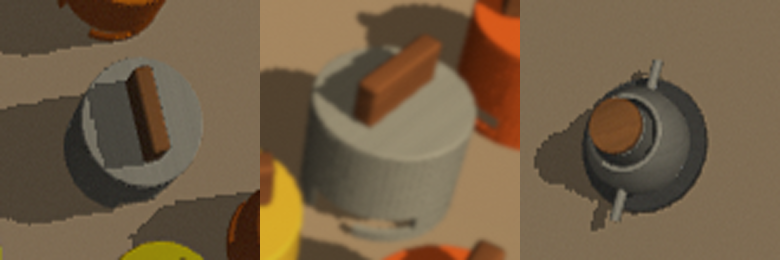

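The crop shows a steel, tall cover whose grip runs roughly up-down in the top view. The base has two pins and the jar in it. The camera rotation is a quaternion, so I'll fix the helper.

```bash
sed -i "s/^from plant/from scipy.spatial.transform import Rotation as R\nfrom plant/; s/np.array(f\['rotation'\])/R.from_quat(f['rotation'],scalar_first=True).as_matrix()/" h.py; python3 m.py
```

```text
tall top n 43 ztop 0.1205 c [ 516.7 -257.2] sz [25.2 12.6] ang 8.6
tall side n 785 ztop 0.1192 c [ 335.1 -369.7] sz [451.7  36.2] ang 33.2
low top n 48 ztop 0.085 c [533.2 -32.6] sz [20.7 13.3] ang 4.1
low side n 514 ztop 0.0841 c [ 354.1 -254.8] sz [642.2  44.5] ang 48.0
jar top n 64 ztop 0.0814 c [484.4 277.8] sz [33.8 17.8] ang 75.0
jar side n 172 ztop 0.0807 c [ 321.9 -104.6] sz [872.4  35.3] ang 65.3
T 0.006 647 [487. 286.] [200. 117.] 62.1
T 0.02 175 [490. 272.] [ 64. 112.] 51.0
S 0.006 399 [555. 310.] [239.  94.] 31.2
S 0.02 203 [489. 260.] [ 43. 118.] 72.2
table z -9.293832212625697e-05 0.0002713571448218488
```

```bash
cat > m2.py <<'E'
from h import *
import pickle
T=pickle.load(open('top0.pkl','rb'));S=pickle.load(open('side0.pkl','rb'))
def sl(name,f,c,r,lo,hi,dist=False):
    p=cloud(f)[f['range_z']>0]; k=(np.hypot(p[:,0]-c[0],p[:,1]-c[1])<r)&(p[:,2]>lo)&(p[:,2]<hi); q=p[k]
    if len(q)<5: return print(name,len(q))
    (cc,sz,a)=cv2.minAreaRect((q[:,:2]*1000).astype(np.float32)); w,v=np.linalg.eigh(np.cov(q[:,:2].T)); e=v[:,1]
    print(name,lo,len(q),'z',np.round(np.median(q[:,2]),4),'rect',np.round(cc,1),np.round(sz,1),'mean',np.round(q[:,:2].mean(0)*1000,1),'ang',round(np.degrees(np.arctan2(e[1],e[0]))%180,1))
if __name__=='__main__':
  for n,f in(('T',T),('S',S)):
    sl(n+' tall grip',f,(.517,-.257),.05,.112,.13); sl(n+' tall lid',f,(.517,-.257),.06,.08,.09)
    sl(n+' low grip',f,(.533,-.033),.05,.078,.095); sl(n+' low lid',f,(.533,-.033),.06,.046,.055)
    sl(n+' jar',f,(.49,.27),.05,.075,.09); sl(n+' base',f,(.49,.27),.056,.006,.014); sl(n+' pins',f,(.49,.27),.07,.017,.032)
E
python3 m2.py
```

```text
T tall grip 0.112 290 z 0.1181 rect [ 500.  -259.1] [59.6 14.9] mean [ 499.4 -258.4] ang 6.3
T tall lid 0.08 1569 z 0.0846 rect [ 501.6 -259.1] [88.2 91.3] mean [ 499.1 -257. ] ang 91.6
T low grip 0.078 248 z 0.0836 rect [552.  -30.9] [59.4 14. ] mean [551.2 -30.9] ang 5.1
T low lid 0.046 1466 z 0.0499 rect [549.7 -30.6] [89.8 86.3] mean [548.4 -31.2] ang 95.1
T jar 0.075 387 z 0.0801 rect [494.  277.1] [37.7 39. ] mean [493.5 276.4] ang 59.4
T base 0.006 617 z 0.0101 rect [492.2 274.3] [93.4 98.7] mean [483.6 262.8] ang 144.7
T pins 0.017 258 z 0.0267 rect [494.2 277.5] [99.5 74.8] mean [488.1 269.7] ang 162.9
S tall grip 0.112 433 z 0.1182 rect [ 500.6 -261.4] [59.7 14. ] mean [ 498.2 -262.5] ang 5.7
S tall lid 0.08 2136 z 0.0848 rect [ 500.9 -260.9] [87.3 91.2] mean [ 496.5 -266.9] ang 112.8
S low grip 0.078 226 z 0.0831 rect [552.6 -33.5] [60.  14.4] mean [551.1 -34.9] ang 4.3
S low lid 0.046 951 z 0.0498 rect [548.6 -35.3] [82.8 90.8] mean [544.6 -43.6] ang 134.0
S jar 0.075 176 z 0.0796 rect [495.4 275.3] [37.9 37.2] mean [494.1 272.6] ang 64.4
S base 0.006 365 z 0.0098 rect [490.2 261.1] [70.7 98. ] mean [484.8 252.2] ang 159.4
S pins 0.017 292 z 0.0262 rect [490.  270.2] [ 61.8 112.1] mean [485.3 256.9] ang 159.3
```

```bash
cat > pins.py <<'E'
from h import *
def pins(f,c,tag):
    p=cloud(f)[f['range_z']>0]; r=np.hypot(p[:,0]-c[0],p[:,1]-c[1]); q=p[(r>.042)&(r<.066)&(p[:,2]>.015)&(p[:,2]<.034)]
    km=cv2.kmeans((q[:,:2]).astype(np.float32),2,None,(3,50,1e-6),5,cv2.KMEANS_PP_CENTERS); l=km[1].ravel()
    g=[q[l==i].mean(0) for i in(0,1)]; d=g[1]-g[0]
    print(tag,[(int((l==i).sum()),np.round(g[i]*1000,1).tolist(),np.round(q[l==i].std(0)*1000,1).tolist()) for i in(0,1)],'mid',np.round((g[0]+g[1])[:2]*500,1),'ang',round(np.degrees(np.arctan2(d[1],d[0]))%180,1),'len',np.round(np.hypot(*d[:2])*1000))
if __name__=='__main__':
    from m2 import T,S
    for f,n in((T,'T'),(S,'S')): pins(f,(.494,.276),n)
    a=onplane(T,158,223.8,.024);b=onplane(T,140.6,283.8,.024);d=b-a;print(a,b,(a+b)/2,np.degrees(np.arctan2(d[1],d[0]))%180)
    # pins in the side view
    p=cloud(S)[160:200,200:275].reshape(-1,3)
    s=manip.state(); r=R.from_quat(s['tool_rot'],scalar_first=True).as_matrix(); print(np.round(r,3),s['tool_pos'])
E
python3 pins.py
```

```text
T [(49, [445.5, 291.3, 28.9], [5.5, 8.9, 3.6]), (43, [541.2, 260.1, 28.2], [7.4, 5.7, 3.5])] mid [493.3 275.7] ang 162.0 len 101.0
S [(31, [445.6, 290.7, 27.7], [4.7, 2.4, 2.3]), (32, [542.0, 258.7, 27.9], [5.2, 2.9, 2.1])] mid [493.8 274.7] ang 161.7 len 102.0
[0.54982925 0.26037816 0.024     ] [0.43815355 0.29573595 0.024     ] [0.4939914  0.27805705 0.024     ] 162.431623977812
[[-0.001  0.435  0.901]
 [-0.002  0.901 -0.435]
 [-1.    -0.002 -0.   ]] [0.27142128 0.56235356 0.23016261]
```

Base at (493.7, 275.5), pin axis at -18°. Tall cover at (500.5, -260), grip at about 6° and its top at 119 mm, which matches the description. I'll grip with jaw yaw at +96°, so that j6 stays in range through the lock turn.

Call:
play_rows([
  [0,-641,564,-0.555,-0.2],
  [0,-641,564,-0.555,-0.2],
  [0,-641,564,-0.555,-0.2],
  [0,-641,564,-0.555,-0.2],
  [0,-641,564,-0.555,-0.2],
  [0,-641,564,-0.555,-0.2],
  [0,-641,564,-0.555,-0.2],
  [0,-641,564,-0.555,-0.2],
])

```text
time: 1.1
tool_pos: [0.4048, 0.0836, 0.2311]
tool_rot: [0.706, -0.037, 0.706, 0.037]
contact_force: [0.4, 0.0, -0.9]
gripper_width: 0.598
```

```bash
cat > go.py <<'E'
import sys
from h import *
x,y,z,psi=map(float,sys.argv[1:5]); s=manip.state(); r=R.from_quat(s['tool_rot'],scalar_first=True).as_matrix()
p=s['tool_pos']*1000; d=np.array([x,y,z])-p; now=np.degrees(np.arctan2(r[1,1],r[0,1]))
print('t',s['time'],'pos',np.round(p,1),'psi',round(now,1),'j',np.round(s['joint_pos'],2),'F',np.round(s['contact_force'],1),'M',np.round(s['ft_torque'],2),'w',round(s['gripper_width'],3),'down',np.round(r[:,0],3))
print('row',np.round(r.T@d,1),round(np.radians((now-psi+180)%360-180),3))
E
python3 go.py 500.5 -260 170 96
```

```text
t 1.1 pos [404.8  83.6 231.1] psi 96.0 j [ 0.02 -0.49  2.08  0.    1.56 -1.65] F [ 0.4  0.  -0.9] M [-0.01 -0.02  0.06] w 0.598 down [ 0.  0. -1.]
row [  61.2 -351.7   59. ] 0.001
```

Call:
play_rows([
  [0,-345,58,0,-0.2],
  [0,-345,58,0,-0.2],
  [0,-345,58,0,-0.2],
  [0,-345,58,0,-0.2],
  [40,-345,58,0,-0.2],
  [60,-345,58,0,-0.2],
  [60,-345,58,0,-0.2],
  [60,-345,58,0,-0.2],
])

```text
time: 2.1
tool_pos: [0.4987, -0.2512, 0.1713]
tool_rot: [0.706, -0.037, 0.706, 0.037]
contact_force: [0.2, -0.0, 0.2]
gripper_width: 0.6
```

```bash
python3 go.py 500.5 -260 89 96; python3 - <<'E'
from h import *
f=manip.grab_frame('side'); save(f,'side1.png')
f=manip.grab_frame('top'); save(f,'top1.png')
E
```

```text
t 2.1 pos [ 498.7 -251.2  171.3] psi 96.0 j [-0.6  -0.06  1.83  0.    1.38 -2.28] F [ 0.2 -0.   0.2] M [-0.02  0.04  0.02] w 0.6 down [-0.     0.001 -1.   ]
row [82.3 -9.   0.9] 0.0
```

View pics/side1.png

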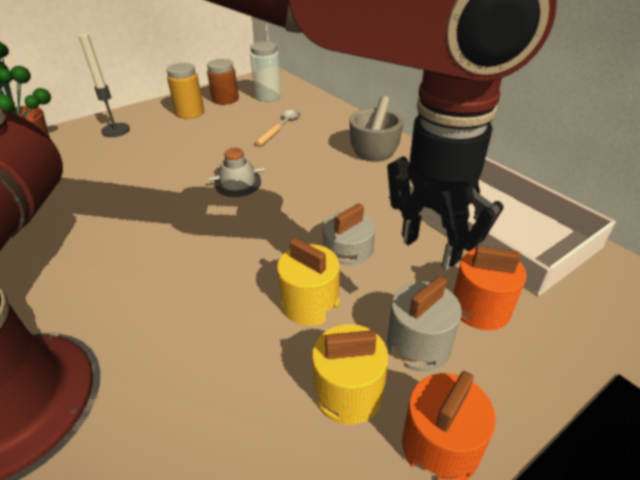

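The open fingers at (408,235) and (455,255) straddle the steel cover's grip at (428,297), about 8 cm up. Going down.

Call:
play_rows([
  [0,-5,1,0,-0.2],
  [0,-5,1,0,-0.2],
  [30,-5,1,0,-0.2],
  [60,-5,1,0,-0.2],
  [60,-5,1,0,-0.2],
])

```text
time: 2.82
tool_pos: [0.4986, -0.255, 0.1088]
tool_rot: [0.705, -0.036, 0.708, 0.039]
contact_force: [-0.4, 0.2, -0.1]
gripper_width: 0.599
```

```bash
python3 go.py 500.5 -260 89 96
```

```text
t 2.825 pos [ 498.6 -255.   108.8] psi 96.0 j [-0.61  0.01  1.87  0.    1.27 -2.28] F [-0.4  0.2 -0.1] M [ 0.01  0.02 -0.03] w 0.599 down [-0.005  0.003 -1.   ]
row [19.8 -5.3  1.4] 0.001
```

Call:
play_rows([
  [5,-5,1,0,-0.2],
  [18,-5,1,0,-0.2],
  [19,-5,1,0,-0.2],
  [19,-5,1,0,-0.2],
  [19,-5,1,0,1],
  [19,-5,1,0,1],
  [19,-5,1,0,1],
  [19,-5,1,0,1],
])

```text
time: 3.82
tool_pos: [0.502, -0.2612, 0.0927]
tool_rot: [0.706, -0.037, 0.706, 0.037]
contact_force: [-0.1, 0.3, 1.1]
gripper_width: 0.151
```

```bash
python3 go.py 500.5 -260 89 96
```

```text
t 3.825 pos [ 502.  -261.2   92.7] psi 96.0 j [-0.61  0.04  1.87  0.    1.23 -2.29] F [-0.1  0.3  1.1] M [ 0.13 -0.01 -0.03] w 0.151 down [ 0.  0. -1.]
row [ 3.7  1.4 -1.4] 0.001
```

Gripped (12.8 mm). Lifting.

Call:
play_rows([
  [0,0,0,0,1],
  [-20,0,0,0,1],
  [-60,0,0,0,1],
  [-100,0,0,0,1],
  [-150,0,0,0,1],
  [-180,0,0,0,1],
  [-180,0,0,0,1],
  [-180,0,0,0,1],
])

```text
time: 4.82
tool_pos: [0.5011, -0.2608, 0.2706]
tool_rot: [0.705, -0.037, 0.707, 0.038]
contact_force: [-0.2, 0.9, -4.0]
gripper_width: 0.153
```

```bash
python3 go.py 493.7 275.5 270 72
```

```text
t 4.825 pos [ 501.1 -260.8  270.6] psi 96.0 j [-0.61 -0.11  1.71 -0.    1.55 -2.29] F [-0.2  0.9 -4. ] M [0.05 0.02 0.04] w 0.153 down [-0.002  0.001 -1.   ]
row [  1.4 534.2  48.9] 0.419
```

Call:
play_rows([
  [0,30,3,0.0,1],
  [0,75,7,0.05,1],
  [0,125,12,0.1,1],
  [0,175,17,0.15,1],
  [0,225,21,0.2,1],
  [0,275,26,0.25,1],
  [0,325,30,0.3,1],
  [0,370,34,0.35,1],
])

```text
time: 5.82
tool_pos: [0.4953, 0.1119, 0.2694]
tool_rot: [0.7, 0.086, 0.703, -0.087]
contact_force: [0.1, -0.4, -3.6]
gripper_width: 0.148
```

```bash
python3 go.py 493.7 275.5 270 72
```

```text
t 5.825 pos [495.3 111.9 269.4] psi 75.9 j [ 0.08 -0.25  1.83 -0.    1.56 -1.25] F [ 0.1 -0.4 -3.6] M [ 0.01  0.01 -0.01] w 0.148 down [-0.005 -0.    -1.   ]
row [ -0.7 158.3 -41.4] 0.068
```

Call:
play_rows([
  [0,35,-9,0.03,1],
  [0,75,-20,0.06,1],
  [0,115,-30,0.068,1],
  [0,145,-38,0.068,1],
  [0,158,-41,0.068,1],
  [0,158,-41,0.068,1],
  [0,158,-41,0.068,1],
  [0,158,-41,0.068,1],
])

```text
time: 6.82
tool_pos: [0.4955, 0.2725, 0.2723]
tool_rot: [0.698, 0.111, 0.698, -0.111]
contact_force: [-0.2, 0.3, -3.8]
gripper_width: 0.146
```

```bash
cat > held.py <<'E'
import sys
from m2 import sl
from h import *
tag=sys.argv[1]
for n in('top','side'):
    f=manip.grab_frame(n); save(f,n+tag+'.png'); s=manip.state(); zl=s['tool_pos'][2]-.0077; c=s['tool_pos'][:2]
    p=cloud(f)[f['range_z']>0]; k=np.hypot(p[:,0]-c[0],p[:,1]-c[1])<.06; q=p[k]
    h,e=np.histogram(q[:,2],np.arange(.0,.4,.004)); print(n,'peaks',[(round(e[i],3),int(h[i])) for i in np.argsort(-h)[:6]])
    # silhouette of skirt: steel points below the lid
    w=q[(q[:,2]<zl-.01)&(q[:,2]>zl-.08)]; A=np.c_[2*w[:,:2],np.ones(len(w))]
    if len(w)>30: x=np.linalg.lstsq(A,(w[:,:2]**2).sum(1),rcond=None)[0]; print(n,'skirt circle',np.round(x[:2]*1000,1),'r',round(1000*np.sqrt(x[2]+x[0]**2+x[1]**2),1),len(w))
    sl(n+' lid',f,c,.06,zl-.005,zl+.005)
E
python3 held.py 2; python3 go.py 493.7 275.5 270 72
```

```text
top peaks [(np.float64(0.264), 1022), (np.float64(0.008), 448), (np.float64(0.0), 380), (np.float64(0.26), 364), (np.float64(0.052), 131), (np.float64(0.296), 127)]
top skirt circle [494.1 273.4] r 45.7 1033
top lid 0.25974281217719575 1405 z 0.2649 rect [496.7 262.8] [91.  70.8] mean [486.3 253.6] ang 168.5
side peaks [(np.float64(0.264), 461), (np.float64(0.008), 293), (np.float64(0.0), 222), (np.float64(0.26), 135), (np.float64(0.052), 126), (np.float64(0.248), 120)]
side skirt circle [495.7 272.1] r 45.4 1773
side lid 0.2598122169722324 636 z 0.2649 rect [492.  263.1] [75.6 90.9] mean [487.7 254.6] ang 156.0
t 6.925 pos [495.5 272.8 272.5] psi 72.0 j [ 0.37 -0.11  1.7  -0.    1.55 -0.89] F [ 0.4 -0.5 -2.2] M [0.04 0.   0.03] w 0.15 down [ 0. -0. -1.]
row [ 2.5  2.  -2.6] 0.0
```

View pics/side2.png

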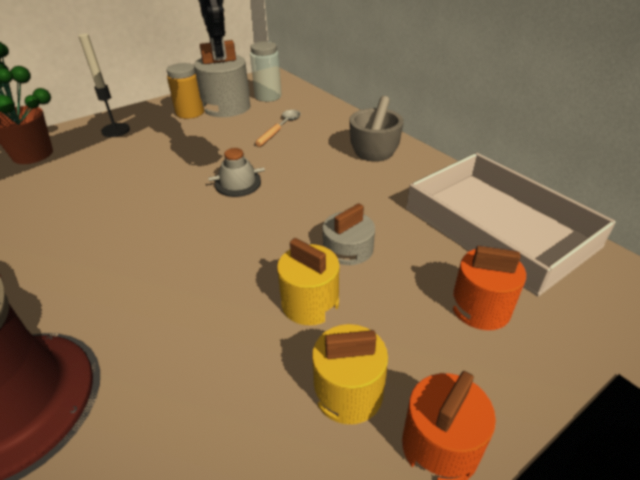

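The held cover is above the base at image (222,85), lid at 0.265. It needs a shift of about (-1.4, +2.5) mm. I'll lower it to just above the jar and look again.

Call:
play_rows([
  [20,2,-2,0,1],
  [45,2,-2,0,1],
  [70,2,-2,0,1],
  [85,2,-2,0,1],
  [85,2,-2,0,1],
  [85,2,-2,0,1],
])

```text
time: 7.68
tool_pos: [0.4946, 0.2762, 0.1883]
tool_rot: [0.699, 0.11, 0.698, -0.11]
contact_force: [-0.0, -0.6, -3.2]
gripper_width: 0.15
```

```bash
python3 held.py 3; python3 go.py 493.7 275.5 102 72; python3 - <<'E'
from m2 import *
for f in(T,S):
    p=cloud(f)[f['range_z']>0]; r=np.hypot(p[:,0]-.494,p[:,1]-.2755); w=p[(r<.043)&(r>.03)&(p[:,2]>.013)&(p[:,2]<.03)]
    A=np.c_[2*w[:,:2],np.ones(len(w))]; x=np.linalg.lstsq(A,(w[:,:2]**2).sum(1),rcond=None)[0]; print('collar',np.round(x[:2]*1000,1),'r',1000*np.sqrt(x[2]+x[0]**2+x[1]**2),len(w))
a=cv2.imread('pics/side3.png')[20:220,130:350]; b=cv2.imread('pics/top3.png')[150:350,60:280]
cv2.imwrite('pics/crop3.png',np.hstack([cv2.resize(i,(396,360),interpolation=2) for i in(a,b)]))
E
```

```text
top peaks [(np.float64(0.18), 725), (np.float64(0.008), 397), (np.float64(0.0), 330), (np.float64(0.176), 289), (np.float64(0.028), 96), (np.float64(0.004), 95)]
top skirt circle [493.3 277.3] r 45.7 768
top lid 0.1760893715738151 1037 z 0.1809 rect [494.  259.3] [91.6 57.3] mean [486.9 256.5] ang 174.3
side peaks [(np.float64(0.18), 474), (np.float64(0.008), 292), (np.float64(0.0), 203), (np.float64(0.36), 188), (np.float64(0.356), 129), (np.float64(0.052), 126)]
side skirt circle [495.  275.8] r 45.3 1444
side lid 0.17619268564832116 617 z 0.1811 rect [491.6 267.2] [77.  91.6] mean [487.7 258.8] ang 158.1
t 7.775 pos [494.8 276.3 188.9] psi 72.1 j [ 0.38 -0.06  1.79 -0.    1.4  -0.88] F [ 0.1 -0.8 -3.7] M [-0.04  0.02 -0.  ] w 0.151 down [ 0.002  0.001 -1.   ]
row [86.9 -1.3 -1. ] 0.001
collar [493.4 275.6] r 36.360448061840685 170
collar [495.6 278.7] r 39.060353818577006 257
```

View pics/crop3.png

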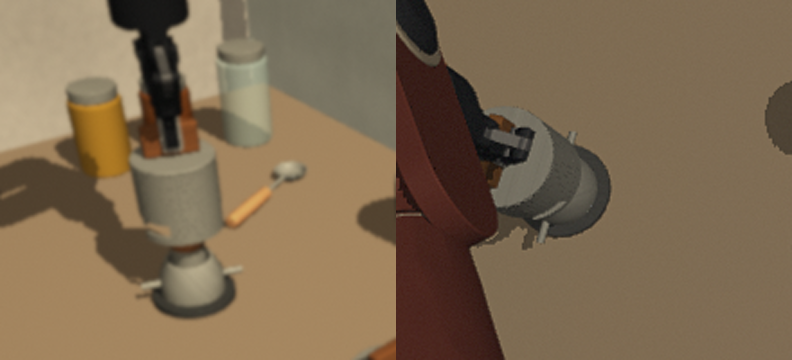

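The cover is centred over the jar, and the slot mouth at crop (548,212) is in line with the pin at (545,233). Offsets are within about 1.5 mm, so I'm lowering.

Call:
play_rows([
  [10,-1,0,0,1],
  [20,-1,0,0,1],
  [30,-1,0,0,1],
  [40,-1,0,0,1],
  [50,-1,0,0,1],
  [58,-1,0,0,1],
  [62,-1,0,0,1],
  [62,-1,0,0,1],
])

```text
time: 8.78
tool_pos: [0.4936, 0.275, 0.1251]
tool_rot: [0.698, 0.11, 0.699, -0.11]
contact_force: [-0.2, 0.3, -3.2]
gripper_width: 0.148
```

```bash
python3 go.py 493.7 275.5 102.7 72
```

```text
t 8.775 pos [493.6 275.  125.1] psi 72.1 j [ 0.38  0.    1.85  0.    1.29 -0.88] F [-0.2  0.3 -3.2] M [ 0.03  0.   -0.01] w 0.148 down [-0. -0. -1.]
row [22.4  0.5 -0.1] 0.001
```

Call:
play_rows([
  [5,0,0,0,1],
  [10,0,0,0,1],
  [14,0,0,0,1],
  [18,0,0,0,1],
  [20,0,0,0,1],
  [22,0,0,0,1],
  [22,0,0,0,1],
  [22,0,0,0,1],
])

```text
time: 9.78
tool_pos: [0.4939, 0.2751, 0.1036]
tool_rot: [0.699, 0.11, 0.698, -0.11]
contact_force: [1.0, 0.8, -2.5]
gripper_width: 0.152
```

```bash
python3 go.py 493.7 275.5 102.7 72;python3 held.py 4
```

```text
t 9.775 pos [493.9 275.1 103.6] psi 72.1 j [ 0.38  0.03  1.86 -0.    1.25 -0.88] F [ 1.   0.8 -2.5] M [ 0.01 -0.03 -0.07] w 0.152 down [ 0.  0. -1.]
row [ 0.9  0.3 -0.3] 0.001
top peaks [(np.float64(0.096), 423), (np.float64(0.092), 358), (np.float64(0.0), 354), (np.float64(0.344), 165), (np.float64(0.392), 135), (np.float64(0.388), 114)]
top skirt circle [496.1 282. ] r 51.7 634
top lid 0.09088322722686606 806 z 0.0962 rect [493.7 256.5] [91.6 54.1] mean [487.2 254.9] ang 178.3
side peaks [(np.float64(0.092), 283), (np.float64(0.096), 269), (np.float64(0.0), 226), (np.float64(0.276), 172), (np.float64(0.344), 152), (np.float64(0.008), 150)]
side skirt circle [495.3 277.1] r 47.6 1300
side lid 0.09087206344668537 586 z 0.096 rect [490.5 266.7] [78.1 91.1] mean [486.3 258.1] ang 157.9
```

Call:
play_rows([
  [1,0,0,0,1],
  [2,0,0,0,1],
  [2,0,0,0,1],
  [2,0,0,0,1],
])

```text
time: 10.38
tool_pos: [0.4941, 0.2754, 0.1026]
tool_rot: [0.699, 0.11, 0.698, -0.11]
contact_force: [-2.3, 0.8, 6.3]
gripper_width: 0.147
```

```bash
python3 go.py 493.7 275.5 102.7 72;python3 held.py 5 | grep lid
```

```text
t 10.375 pos [494.1 275.4 102.6] psi 72.1 j [ 0.38  0.03  1.86  0.    1.25 -0.88] F [-2.3  0.8  6.3] M [-0.15  0.6  -0.02] w 0.147 down [ 0.001  0.001 -1.   ]
row [-0.1 -0.1 -0.4] 0.001
top lid 0.08986462767701801 801 z 0.0951 rect [494.3 256.9] [91.8 53.4] mean [487.4 255.1] ang 177.4
side lid 0.08987512184950029 594 z 0.095 rect [490.1 267.4] [76.8 91.2] mean [486.6 258.5] ang 156.9
```

Seated: lid at 0.095, contact force +6 N. Now turning clockwise.

Call:
play_rows([
  [0,0,0,0.06,1],
  [0,0,0,0.14,1],
  [0,0,0,0.22,1],
  [0,0,0,0.3,1],
  [0,0,0,0.38,1],
  [0,0,0,0.44,1],
  [0,0,0,0.44,1],
])

```text
time: 11.35
tool_pos: [0.4947, 0.2747, 0.1025]
tool_rot: [0.658, 0.26, 0.657, -0.26]
contact_force: [-0.5, -2.3, 6.2]
gripper_width: 0.152
```

```bash
python3 go.py 493.7 275.5 102.7 21
```

```text
t 11.35 pos [494.7 274.7 102.5] psi 46.9 j [ 0.38  0.03  1.86 -0.    1.25 -0.44] F [-0.5 -2.3  6.2] M [-0.55  0.32 -0.04] w 0.152 down [ 0.002 -0.001 -1.   ]
row [-0.2 -0.1 -1.3] 0.452
```

Call:
play_rows([
  [0,0,0,0.06,1],
  [0,0,0,0.14,1],
  [0,0,0,0.22,1],
  [0,0,0,0.3,1],
  [0,0,0,0.38,1],
  [0,0,0,0.45,1],
  [0,0,0,0.45,1],
  [0,0,0,0.45,1],
])

```text
time: 12.35
tool_pos: [0.4945, 0.2749, 0.1025]
tool_rot: [0.584, 0.4, 0.583, -0.4]
contact_force: [0.3, -1.7, 4.3]
gripper_width: 0.15
```

```bash
python3 go.py 493.7 275.5 102.7 21; python3 held.py 6|grep lid
```

```text
t 12.35 pos [494.5 274.9 102.5] psi 21.1 j [ 0.38  0.03  1.86 -0.    1.25  0.01] F [ 0.3 -1.7  4.3] M [-0.48  0.44 -0.  ] w 0.15 down [ 0.002 -0.    -1.   ]
row [-0.2 -0.6 -0.9] 0.002
top lid 0.08985259884794873 925 z 0.0952 rect [495.6 256.4] [91.  52.3] mean [493.4 254.9] ang 7.1
side lid 0.08982986694563673 616 z 0.0949 rect [491.8 267.3] [79.9 90.5] mean [486.8 261. ] ang 148.6
```

Turned 51°, lid still at 0.095. Letting go and retreating.

Call:
play_rows([
  [0,0,0,0,-0.2],
  [0,0,0,0,-0.2],
  [0,0,0,0,-0.2],
  [-5,0,0,0,-0.2],
  [-30,0,0,0,-0.2],
  [-70,0,0,0,-0.2],
  [-120,0,0,0,-0.2],
  [-150,0,0,0,-0.2],
])

```text
time: 13.45
tool_pos: [0.4946, 0.2754, 0.2551]
tool_rot: [0.584, 0.401, 0.582, -0.399]
contact_force: [0.7, -0.0, -0.2]
gripper_width: 0.605
```

Call:
play_rows([
  [0,30,-30,0,-0.2],
  [0,70,-70,0,-0.2],
  [0,110,-110,0,-0.2],
  [0,140,-140,0,-0.2],
  [0,140,-140,0,-0.2],
  [0,140,-140,0,-0.2],
])

```text
time: 14.2
tool_pos: [0.5738, 0.4556, 0.2513]
tool_rot: [0.583, 0.4, 0.583, -0.4]
contact_force: [0.9, -0.4, -1.0]
gripper_width: 0.601
```

```bash
python3 go.py 493.7 275.5 250 21; python3 - <<'E'
from m2 import *
for n in('top','side'):
    f=manip.grab_frame(n); save(f,n+'7.png')
    sl(n+' grip',f,(.494,.2755),.05,.12,.14); sl(n+' lid',f,(.494,.2755),.06,.09,.1); sl(n+' low',f,(.551,-.033),.05,.078,.095)
a=cv2.imread('pics/side7.png')[60:260,130:350]; b=cv2.imread('pics/top7.png')[150:350,60:280]
cv2.imwrite('pics/crop7.png',np.hstack([cv2.resize(i,(396,360),interpolation=2) for i in(a,b)]))
E
```

```text
t 14.2 pos [573.8 455.6 251.3] psi 21.1 j [ 0.57  0.29  1.31 -0.    1.54  0.2 ] F [ 0.9 -0.4 -1. ] M [-0.    0.05  0.05] w 0.601 down [-0.    -0.001 -1.   ]
row [   1.4 -139.5  139.2] 0.002
top grip 0.12 329 z 0.1287 rect [493.  276.2] [14.8 60.6] mean [492.4 274.9] ang 111.0
top lid 0.09 1654 z 0.0953 rect [493.4 275.6] [90.9 90.9] mean [491. 273.] ang 13.6
top low 0.078 247 z 0.0837 rect [552.2 -30.9] [60.3 13.9] mean [551.  -30.9] ang 5.0
side grip 0.12 186 z 0.1273 rect [494.  273.5] [14.8 60.3] mean [493.3 270.3] ang 112.4
side lid 0.09 624 z 0.0949 rect [492.2 268.2] [81.4 89.8] mean [486.9 261.7] ang 148.5
side low 0.078 222 z 0.0831 rect [553.3 -33. ] [59.7 14.2] mean [550.9 -34.6] ang 4.4
```

View pics/crop7.png

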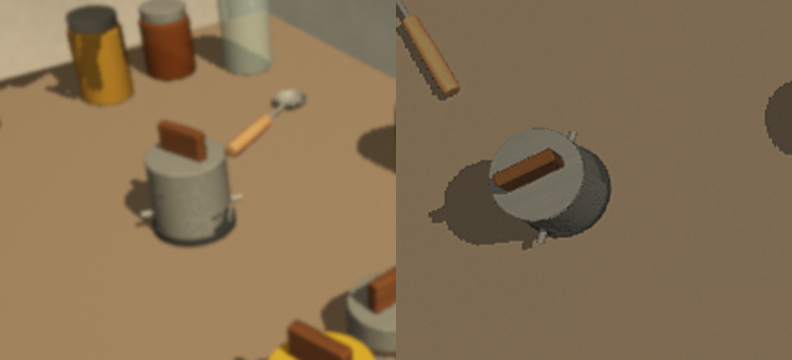

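The cover sits on the base with both pins showing through it. The grip is at 111°, which is 51° clockwise of the pins at 162°. The low cover hasn't moved and the arm is clear.

```bash
python3 -c "
from plant import manip
print(manip.job_done())"
```

```text
the job is handed in; nothing more can be done
None
```

The tall steel cover is on the base over the jar, locked and let go. I handed the job in at about 14.3 s of the 37 s allowed.

- **Seating:** both cameras put the lid at 95 mm above the counter, the height for a fully seated cover. I felt a contact force of about 6 N as it touched down.
- **Lock:** the grip stands at 111–112° and the pins at 162°, so the cover turned about 50–51° clockwise. It was still seated after I let go.
- **Low cover:** it is within about 1 mm of where it started. I did not touch the orange and yellow look-alikes.
- **Jar:** it can't be seen under the cover. That it still stands is inferred from the cover going down without resistance and seating fully.
- **Disagreement:** the cameras differed by 1–3 mm on the base and cover centres. Circle fits taken at the seated height were unreliable, so I left them out.

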